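Pack the loan tray with the wooden-handled irons

TASK

Pack the four wooden-handled irons for the exhibition loan: set each one down flat on its sole in the tray pocket cut to its own shape and size, and let go. The two irons with bent steel loop handles are not going, so leave them standing where they are.

Things in the scene. Friction and masses are not known exactly. Their poses are not given: they have to be found in the camera images.
- large_iron (a point): the large wooden-handled iron: a large flat iron, sole with a pointed toe, 112 mm long x 64 mm wide, dark iron, 70 mm tall in all, about 0.70 kg (varies by a fifth), loose. Its body is 24 mm high; above it a round wooden bar, 18 mm thick and 89 mm long, lies along the iron's x axis over the middle, on two brass posts. This point is the iron's centre, 35 mm above the sole; the bar's axis is 26 mm above this point. x axis towards the toe, z up
- small_iron (a point): the small wooden-handled iron: a small flat iron, sole with a pointed toe (the smallest iron), 80 mm long x 46 mm wide, dark iron, 70 mm tall in all, about 0.35 kg (varies by a fifth), loose. Its body is 24 mm high; above it a round wooden bar, 18 mm thick and 70 mm long, lies along the iron's x axis over the middle, on two brass posts. This point is the iron's centre, 35 mm above the sole; the bar's axis is 26 mm above this point. x axis towards the toe, z up
- slim_iron (a point): the slim wooden-handled iron: a slim sleeve iron, sole with both ends round, 112 mm long x 42 mm wide, dark iron, 70 mm tall in all, about 0.48 kg (varies by a fifth), loose. Its body is 24 mm high; above it a round wooden bar, 18 mm thick and 89 mm long, lies along the iron's x axis over the middle, on two brass posts. This point is the iron's centre, 35 mm above the sole; the bar's axis is 26 mm above this point. x axis along its length (either end may lead), z up
- block_iron (a point): the block wooden-handled iron: a tailor's iron, plain oblong sole, 100 mm long x 60 mm wide, dark iron, 70 mm tall in all, about 0.65 kg (varies by a fifth), loose. Its body is 24 mm high; above it a round wooden bar, 18 mm thick and 82 mm long, lies along the iron's x axis over the middle, on two brass posts. This point is the iron's centre, 35 mm above the sole; the bar's axis is 26 mm above this point. x axis along its length (either end may lead), z up
- large_loop_iron (a point): an iron that stays where it is: same sole as the large wooden-handled iron (112 x 64 mm, 70 mm tall, loose), but its handle is a bent steel loop (10 mm round bar, no wood, no posts). This point is its centre, 35 mm above the sole; x axis along its length, z up
- slim_loop_iron (a point): an iron that stays where it is: same sole as the slim wooden-handled iron (112 x 42 mm, 70 mm tall, loose), but its handle is a bent steel loop (10 mm round bar, no wood, no posts). This point is its centre, 35 mm above the sole; x axis along its length, z up
- pocket_large (a point): the pocket for the large wooden-handled iron: a dark recess 128 x 80 mm, outline pointed at one end, like the sole, 8 mm wider than the sole (5 to 8 mm along the taper), 12 mm deep, cut in a pale rigid insert 140 x 94 mm. Four inserts, 96 mm apart in any order, share one fixed plywood tray, rim 26 mm above the table. This point is the middle of the pocket's floor, 11 mm above the table. x axis along the pocket, to its pointed end, z up
- pocket_small (a point): the pocket for the small wooden-handled iron: a dark recess 96 x 62 mm, outline pointed at one end, like the sole, 8 mm wider than the sole (5 to 8 mm along the taper), 12 mm deep, cut in a pale rigid insert 140 x 94 mm. Four inserts, 96 mm apart in any order, share one fixed plywood tray, rim 26 mm above the table. This point is the middle of the pocket's floor, 11 mm above the table. x axis along the pocket, to its pointed end, z up
- pocket_slim (a point): the pocket for the slim wooden-handled iron: a dark recess 128 x 58 mm, outline with two round ends, 8 mm wider than the sole all round, 12 mm deep, cut in a pale rigid insert 140 x 94 mm. Four inserts, 96 mm apart in any order, share one fixed plywood tray, rim 26 mm above the table. This point is the middle of the pocket's floor, 11 mm above the table. x axis along the pocket, z up
- pocket_block (a point): the pocket for the block wooden-handled iron: a dark recess 116 x 76 mm, outline a plain oblong, 8 mm wider than the sole all round, 12 mm deep, cut in a pale rigid insert 140 x 94 mm. Four inserts, 96 mm apart in any order, share one fixed plywood tray, rim 26 mm above the table. This point is the middle of the pocket's floor, 11 mm above the table. x axis along the pocket, z up
Things that resemble listed ones, but are neither listed nor needed, are in the scene too. Leave any blue look-alike of the part that bears large_iron alone. Leave any blue look-alike of the part that bears small_iron alone.

How it is judged:
By the outcome, as a careful person would: the job done as asked, in the order asked, and still so for the second after the job is handed in, with the robot touching nothing.
It also fails if it takes over 106 s, if anything falls off the work surface, if the arm or the gripper's body presses on something with over 40 N, if the wrist force passes 120 N, or if a joint passes its speed limit or range.

ROBOT

A 6-joint arm with a two-finger parallel gripper is mounted at the origin on the work surface. World frame = base frame: x ahead of the robot, y to its left, z up, the work surface at z = 0. Lengths are in m, angles in rad, forces in N, time in s.
With the tool pointing down it reaches from about 0.325 to 0.75 m from the base axis. Payload 7.6 kg.
Tool frame: the origin (TCP) lies where the fingers leave the gripper's body, on its centre line; the fingertips stand 73 mm ahead of it and the grasp point (between the pads) lies 54 mm ahead of it (tip_extent is the distance from the TCP to the fingertips, in m); z points along the fingers, y is the direction in which the jaws open and shut (so a half turn about z gives the same grasp; the last joint's range is limited). The gripper opens to 85 mm and grips with 20 to 120 N. Pads are 22 mm wide; open, the fingers measure 114 mm over their backs; the gripper's body (76 mm by 85 mm) begins 54 mm behind the grasp point. The pads swing forward as they close: fully open they stand 13 mm farther back than shut.
Start: joints at [1.165, 0.052, 1.401, -0, 1.689, -0.07], TCP at [0.173, 0.496, 0.304] pointing down, gripper open.
Joint ranges: [-2.9, 2.9], [-0.91, 2.17], [0.12, 2.37], [-1.06, 4.2], [0.26, 2.73], [-2.93, 2.93]. Speed limits (rad/s): [2.57, 2.57, 3.01, 3.14, 3.14, 3.14].

INTERFACE

Orientations are given as a rotation vector (axis times angle).
In Python, from plant import state, get_image, sign_off, tip_extent gives the robot as it stands.
- The arm moves only by the tool drive_tool, never from a script. Its argument "deltas" is a list of rows, each a list of 7 numbers: the shift along the tool's x, y, z in m, then the turn, a rotation vector about the tool's x, y, z in degrees, then the gripper's target within -1 to 1 (shut at 1, half-way at 0, fully open at -1). A call has 1 to 12 rows; each row is the pose to reach, as a shift and turn from the pose measured when the call began, along the tool's axes at that moment; what a row does not reach only later rows make up. A row lasts 1/8 s, in which the tool goes at most 62.5 mm and 10.7 degrees, less where a joint would pass 70% of its speed; a pose out of reach is approached as far as the arm can. A call with a gripper value outside its range is refused whole. The fingers move at their own pace and stop on an object; the grip force is fixed at half the most. Time passes only in rows, so rows that repeat a pose let the fingers close. It gives the time, the measured TCP pose, the force and the opening at its end, in the units of the state.
- state(): the state, without advancing time (a new reading comes with each control period).
- get_image(name): name is "scene" or "top"; returns a dict with "frame" (480x640x3 uint8, red, green, blue), "fx", "fy", "cx", "cy" (pixels), "dist_coeffs" ([k1, k2, p1, p2, k3] as OpenCV has them; the pictures are not rectified), "position" and "orientation" of the camera in the world. Camera axes: x right, y down, z forward; pixel columns grow to the right and rows downward; lengths in m; the calibration is good to about 2 mm. A picture is of the moment at which its call begins. There is no depth.
- sign_off(): hands the job in, once; it reports no verdict.
The state is a dict: "clock": time; "qpos": joint angles; "joint_velocities": joint speeds; "effort": joint torques, N m; "position": TCP position; "ee_rot": TCP orientation; "contact_force": force on the tool from outside, world axes, zero at the start; "torque": the same for the moment, N m; "finger_gap": opening from 0.0 (shut) to 1.0 (fully open).
Only numpy, scipy, OpenCV 4.12 (cv2) and the standard library are available. Lean on these libraries where they do the work, as an engineer would, in place of code of your own. Each camera call takes 0.05 s, during which the arm holds its last target. There are 200 camera calls.

## Working session

There is one attempt and no reset: what is moved stays moved. The work goes in short steps, Python scripts to look and compute and a tool call to move; the robot and the scene stay as the last step left them, time stands still between calls to the robot, and variables do not carry over. Pictures are saved under pics/ and viewed, on a budget of 14 in all, crops included, one or two more only if the job needs it, and the job is handed in when it is done.

Besides the shell and the picture viewer there is one more tool, called after "Call:" by a JSON object that holds its "op" and its "data". drive_tool: Moves the arm, as the interface text tells. Its arguments: {"type":"object","properties":{"deltas":{"type":"array"}},"required":["deltas"]}

```bash
mkdir -p pics; ls; python3 - <<'E'
from plant import *
import cv2
print(state(), tip_extent)
for n in("top","scene"):
    d=get_image(n); f=d.pop("frame"); print(d); cv2.imwrite(f"pics/{n}0.png",f[:,:,::-1])
E
```

```text
pics
{'clock': 0.0, 'qpos': array([ 1.16471511e+00,  5.28230992e-02,  1.40175838e+00, -1.84028989e-05,
        1.68861354e+00, -7.02831500e-02]), 'joint_velocities': array([ 1.23360810e-04, -2.18267269e-03,  2.18040097e-04, -2.27927061e-04,
       -9.41386195e-05,  2.87312831e-04]), 'effort': array([-1.70777294e-03, -3.81663215e+01, -3.60187805e+01, -1.81298888e-04,
        6.26193389e-03, -1.22953338e-04]), 'position': array([0.17289398, 0.4955029 , 0.3030625 ]), 'ee_rot': array([-5.24938578e-01, -3.09705896e+00,  2.45242549e-03]), 'contact_force': array([-0.46297646, -0.49421642,  0.44007173]), 'torque': array([0.03375231, 0.03595032, 0.0237799 ]), 'finger_gap': 1.0000680085512939} 0.0726
{'fx': 556.433808187363, 'fy': 556.433808187363, 'cx': 321.3481101964365, 'cy': 248.61990338325793, 'dist_coeffs': array([-0.14618918,  0.        ,  0.        ,  0.        ,  0.        ]), 'position': array([0.37034586, 0.00954647, 1.32910495]), 'orientation': array([-2.1507834 ,  2.21401856, -0.05703954])}
{'fx': 556.5406022324393, 'fy': 556.5406022324393, 'cx': 323.1779046651031, 'cy': 233.55096548806142, 'dist_coeffs': array([-0.15503915,  0.        ,  0.        ,  0.        ,  0.        ]), 'position': array([1.10369357, 0.33345322, 1.05198082]), 'orientation': array([-1.44448309, -2.28601842,  0.75641653])}
```

View pics/top0.png

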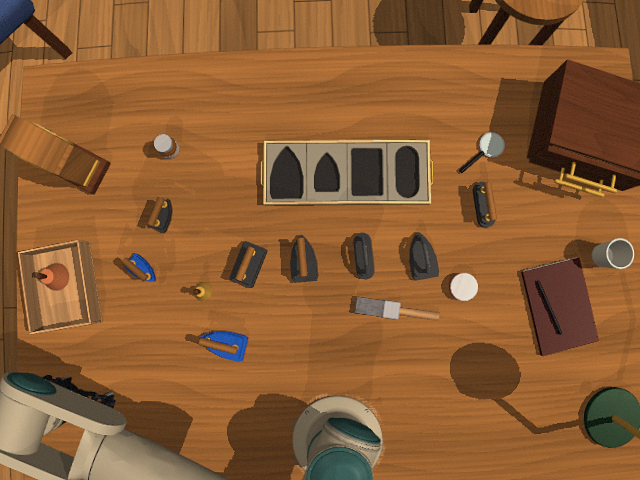

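View pics/scene0.png

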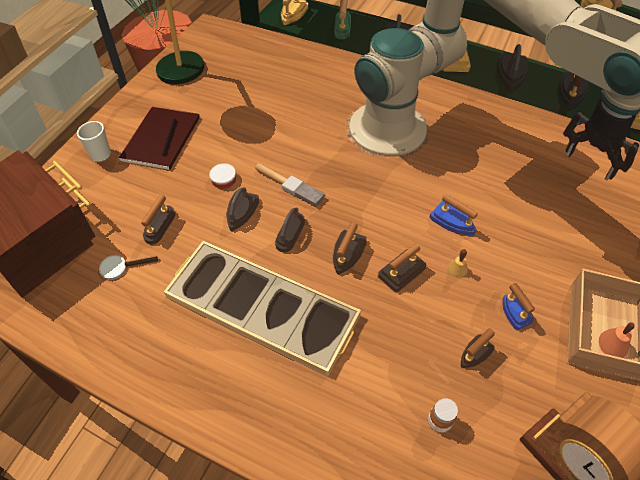

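The top view shows four wooden-handled irons with no blue on them: small (160,215), block (248,263), large (303,258) and slim (483,204). The loop irons stand at (362,255) and (422,255), and the blue look-alikes at (140,268) and (222,345). The tray pockets, left to right, are large, small, block, slim. I'll confirm these in one enlarged composite with trial masks.

```bash
cat > h.py <<'E'
import numpy as np, cv2
from plant import *
from scipy.spatial.transform import Rotation as R
S=4
def cam(n):
    d=get_image(n); f=d["frame"]
    K=np.array([[d["fx"],0,d["cx"]],[0,d["fy"],d["cy"]],[0,0,1.]])
    K2=K.copy(); K2[:2]*=S
    m=cv2.initUndistortRectifyMap(K,d["dist_coeffs"],None,K2,(640*S,480*S),cv2.CV_32FC1)
    return dict(raw=f,im=cv2.remap(f,*m,cv2.INTER_LINEAR),K=K2,K0=K,D=d["dist_coeffs"],p=np.array(d["position"]),R=R.from_rotvec(d["orientation"]).as_matrix())
def plane(c,uv,z):   # rectified pixels -> world at height z
    uv=np.atleast_2d(uv).astype(float)
    r=np.c_[uv,np.ones(len(uv))]@np.linalg.inv(c["K"]).T@c["R"].T
    return c["p"]+r*((z-c["p"][2])/r[:,2])[:,None]
def pix(c,P):
    q=(np.atleast_2d(P)-c["p"])@c["R"]@c["K"].T
    return q[:,:2]/q[:,2:]
def rectpix(c,uv):   # raw pixel -> rectified pixel
    return cv2.undistortPoints(np.array(uv,float).reshape(-1,1,2),c["K0"],c["D"],P=c["K"]).reshape(-1,2)
def masks(im):
    h=cv2.cvtColor(im,cv2.COLOR_RGB2HSV)
    dark=((h[...,2]<85)&(h[...,1]<130)).astype(np.uint8)
    return h,dark
E
python3 - <<'E'
from h import *
c=cam("top"); C={"large":(303,258),"small":(158,215),"block":(248,263),"slim":(483,204),"tray":(347,172)}
h,d=masks(c["im"]); rows=[]
for k in list(C)[:4]:
    u,v=rectpix(c,C[k])[0].astype(int); s=slice(v-100,v+100),slice(u-100,u+100)
    rows.append(np.vstack([c["im"][s],np.repeat(d[s][...,None]*255,3,2)])); print(k,plane(c,(u,v),.03))
    print(h[v,u-12:u+13:4].tolist())
u,v=rectpix(c,C["tray"])[0].astype(int); t=c["im"][v-150:v+150,u-400:u+400]
print("tray dark",h[v,u-240:u-180:10].tolist())
cv2.imwrite("pics/t1.png",np.vstack([np.hstack(rows),t[50:250]])[:,:,::-1])
E
```

```text
large [[0.43387581 0.06845154 0.03      ]]
[[14, 185, 123], [14, 180, 147], [14, 175, 160], [13, 170, 159], [14, 174, 145], [14, 175, 130], [15, 124, 82]]
small [[0.54665059 0.41246088 0.03      ]]
[[15, 175, 134], [14, 174, 123], [15, 181, 107], [11, 130, 61], [5, 28, 54], [5, 28, 54], [15, 19, 54]]
block [[0.42592489 0.19747192 0.03      ]]
[[14, 174, 166], [14, 176, 167], [13, 172, 156], [14, 185, 142], [16, 100, 74], [0, 4, 58], [30, 19, 55]]
slim [[ 0.54977026 -0.36197994  0.03      ]]
[[20, 23, 67], [30, 23, 66], [26, 26, 69], [20, 22, 71], [17, 32, 71], [19, 28, 72], [14, 41, 68]]
tray dark [[9, 39, 46], [15, 42, 49], [17, 41, 44], [5, 33, 47], [26, 39, 46], [173, 35, 29]]
```

View pics/t1.png

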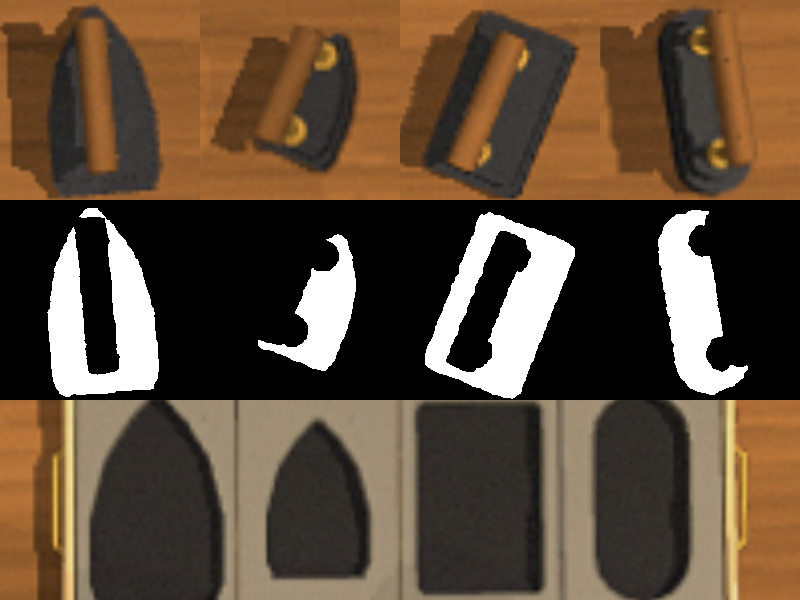

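The identities are confirmed. None of the four is blue and all have wooden bars. Large and small have their toes up (+x), block is oblong, slim has both ends round, and both pointed pockets point up too. Next I'll compute the bar and pocket poses and check them in the scene view.

```bash
cat >> h.py <<'E'
B={"large":((303,258),(90,20),(103,170),.089),"small":((158,215),(107,29),(71,141),.070),"block":((248,263),(110,36),(63,166),.082),"slim":((483,204),(121,12),(140,164),.089)}
E
python3 - <<'E'
from h import *
c=cam("top"); s=cam("scene"); o=s["im"].copy()
def line(P,col): 
    q=pix(s,P).round().astype(int); cv2.polylines(o,[q.reshape(-1,1,2)],True,col,2)
h,d=masks(c["im"])
for k,(ctr,a,b,L) in B.items():
    u0=rectpix(c,ctr)[0].astype(int)-100
    A,E=plane(c,[u0+a,u0+b],.061); m=(A+E)/2; v=A-E
    yaw=np.degrees(np.arctan2(v[1],v[0])); print(k,"mid",m.round(4),"yaw %.1f"%yaw,"len %.4f"%np.linalg.norm(v),L,"reach %.3f"%np.hypot(*m[:2]))
    t=v/np.linalg.norm(v); n=np.array([-t[1],t[0],0]); l=L/2
    line([m+t*l+n*.009,m+t*l-n*.009,m-t*l-n*.009,m-t*l+n*.009],(0,255,0))
    x,y=u0; dd=np.zeros_like(d); dd[y:y+200,x:x+200]=d[y:y+200,x:x+200]
    cs,_=cv2.findContours(dd,cv2.RETR_EXTERNAL,cv2.CHAIN_APPROX_NONE); q=max(cs,key=cv2.contourArea).reshape(-1,2)
    P=plane(c,q,.020)-m; T=np.c_[P@t,P@n]*1e3; print("   body in bar frame, x:",T[:,0].min().round(1),T[:,0].max().round(1)," y:",T[:,1].min().round(1),T[:,1].max().round(1))
u,v=rectpix(c,(347,172))[0].astype(int); dk=(h[...,2]<70).astype(np.uint8); m=np.zeros_like(dk); m[v-150:v+150,u-330:u+330]=dk[v-150:v+150,u-330:u+330]
m=cv2.morphologyEx(m,cv2.MORPH_OPEN,np.ones((7,7)))
for q in cv2.findContours(m,cv2.RETR_EXTERNAL,cv2.CHAIN_APPROX_NONE)[0]:
    if cv2.contourArea(q)<5000: continue
    P=plane(c,q.reshape(-1,2),.023)[:,:2]
    (cx,cy),wh,an=cv2.minAreaRect((P*1e3).astype(np.float32)); print("pocket",round(cx,1),round(cy,1),np.round(wh,1),round(an,1))
    bx=cv2.boxPoints(((cx,cy),wh,an))/1e3; line(np.c_[bx,np.full(4,.023)],(255,0,255))
x,y=rectpix(s,(320,290))[0].astype(int)
cv2.imwrite("pics/s1.png",cv2.resize(o[y-480:y+480,x-800:x+800-0],(800,480),interpolation=cv2.INTER_AREA)[:,:,::-1])
E
```

```text
large mid [0.4354 0.069  0.061 ] yaw 3.4 len 0.0860 0.089 reach 0.441
   body in bar frame, x: -55.9 53.9  y: -31.3 32.3
small mid [0.5514 0.4091 0.061 ] yaw -18.4 len 0.0678 0.07 reach 0.687
   body in bar frame, x: -41.6 38.9  y: -27.2 22.1
block mid [0.4243 0.2007 0.061 ] yaw -21.1 len 0.0787 0.082 reach 0.469
   body in bar frame, x: -51.0 49.8  y: -33.5 30.7
slim mid [ 0.552  -0.3708  0.061 ] yaw 4.3 len 0.0881 0.089 reach 0.665
   body in bar frame, x: -56.6 53.5  y: -16.7 27.3
pocket 637.8 7.3 [59.9 91.8] 88.2
pocket 636.2 -88.9 [ 73.2 113.6] 88.9
pocket 640.3 103.2 [ 77.2 124.3] 88.7
pocket 633.7 -184.9 [ 54.5 124. ] 87.9
```

View pics/s1.png

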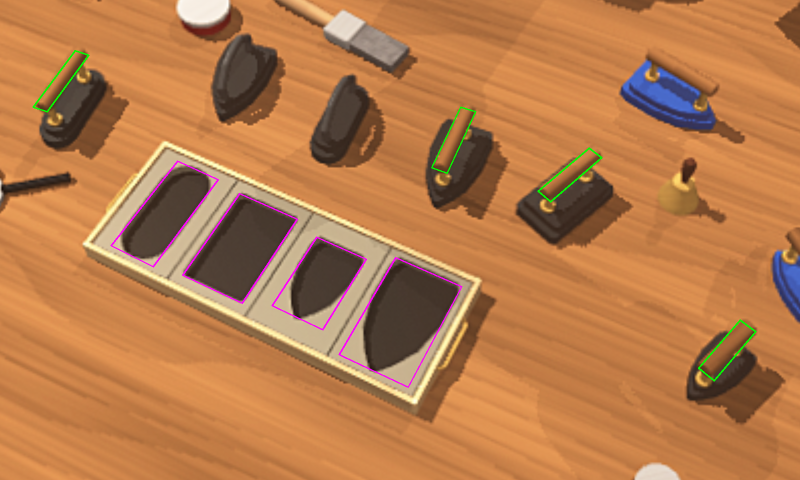

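The positions agree with the stated sizes and the overlay fits the second view to within a few pixels. The pocket row is tilted about -1.3°. I'll start with the small iron.

```bash
cat > go.py <<'E'
import sys; from h import *
x,y,z,yaw=map(float,sys.argv[1:5]); s=state()
r=R.from_rotvec(s["ee_rot"]); c=[]
for a in (0,180):
    t=R.from_euler("z",yaw+a,degrees=True)*R.from_rotvec([np.pi,0,0]); c.append((r.inv()*t).as_rotvec(degrees=True))
t=min(c,key=np.linalg.norm)
X=r.as_matrix()[:,0]
print("t %.2f"%s["clock"],"pos",s["position"].round(4),"yaw %.1f"%np.degrees(np.arctan2(X[1],X[0])),"q6 %.2f"%s["qpos"][5],"gap %.3f"%s["finger_gap"])
print("shift",r.inv().apply(np.array([x,y,z])-s["position"]).round(4),"turn",t.round(1),"alt",max(c,key=np.linalg.norm).round(1))
E
python3 go.py .5514 .4091 .18 -18.4
```

```text
t 0.25 pos [0.1729 0.4956 0.3036] yaw 160.8 q6 -0.07 gap 1.003
shift [-0.3858  0.0431  0.1235] turn [-0.  -0.  -0.8] alt [-0.000e+00  1.000e-01  1.792e+02]
```

Call:
{"op": "drive_tool", "data": {"deltas": [[-0.06,0.007,0.02,0,0,0,-1],[-0.12,0.014,0.04,0,0,-0.8,-1],[-0.18,0.02,0.06,0,0,-0.8,-1],[-0.24,0.027,0.08,0,0,-0.8,-1],[-0.3,0.034,0.1,0,0,-0.8,-1],[-0.345,0.039,0.115,0,0,-0.8,-0.5],[-0.375,0.042,0.1235,0,0,-0.8,-0.5],[-0.3858,0.0431,0.1235,0,0,-0.8,-0.5],[-0.3858,0.0431,0.1235,0,0,-0.8,-0.5],[-0.3858,0.0431,0.1235,0,0,-0.8,-0.5],[-0.3858,0.0431,0.1235,0,0,-0.8,-0.5]]}}

```text
clock: 1.62
position: [0.5505, 0.4099, 0.1808]
ee_rot: [0.501, 3.101, 0.0]
contact_force: [-0.8, 0.2, -1.1]
finger_gap: 0.751
```

```bash
python3 go.py .5514 .4091 .114 -18.4; python3 - <<'E'
from h import *
a,b=cam("top"),cam("scene"); o=[]
for c in(a,b):
    u,v=pix(c,[.5514,.4091,.061])[0].astype(int); o.append(c["im"][v-200:v+200,u-200:u+200])
cv2.imwrite("pics/g1.png",np.hstack(o)[:,:,::-1])
E
```

```text
t 1.62 pos [0.5505 0.4099 0.1808] yaw 161.6 q6 -0.66 gap 0.751
shift [-0.0011 -0.0005  0.0668] turn [0. 0. 0.] alt [  -0.    0. -180.]
```

View pics/g1.png

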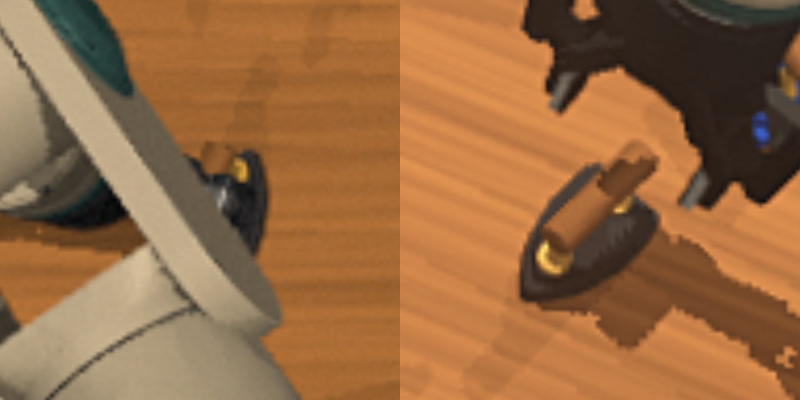

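The jaws straddle the bar, whose middle is at (600,200) in the right-hand tile, with the toe towards the tray side. I'll descend, grip and lift.

Call:
{"op": "drive_tool", "data": {"deltas": [[-0.001,-0.0005,0.025,0,0,0,-0.5],[-0.001,-0.0005,0.05,0,0,0,-0.5],[-0.001,-0.0005,0.066,0,0,0,-0.5],[-0.001,-0.0005,0.067,0,0,0,-0.5],[-0.001,-0.0005,0.067,0,0,0,0.3],[-0.001,-0.0005,0.067,0,0,0,1],[-0.001,-0.0005,0.067,0,0,0,1],[-0.001,-0.0005,0.067,0,0,0,1],[-0.001,-0.0005,0.067,0,0,0,1],[-0.001,-0.0005,0.067,0,0,0,1],[-0.001,-0.0005,0.067,0,0,0,1]]}}

```text
clock: 3.1
position: [0.5521, 0.4091, 0.1149]
ee_rot: [0.502, 3.099, 0.002]
contact_force: [0.3, -0.4, 6.3]
finger_gap: 0.194
```

```bash
python3 go.py .638 .007 .24 -1.3
```

```text
t 3.10 pos [0.5521 0.4091 0.1149] yaw 161.6 q6 -0.67 gap 0.194
shift [-0.2086 -0.3542 -0.1253] turn [  0.1   0.1 -17.1] alt [ 2.000e-01 -1.000e-01  1.629e+02]
```

Call:
{"op": "drive_tool", "data": {"deltas": [[0,0,-0.015,0,0,0,1],[0,0,-0.04,0,0,0,1],[0,0,-0.07,0,0,0,1],[0,0,-0.1,0,0,0,1],[-0.005,-0.01,-0.12,0,0,-1,1],[-0.02,-0.035,-0.125,0,0,-2,1],[-0.04,-0.07,-0.125,0,0,-4,1],[-0.06,-0.105,-0.125,0,0,-6,1],[-0.08,-0.14,-0.125,0,0,-8,1],[-0.1,-0.175,-0.125,0,0,-10,1],[-0.12,-0.205,-0.125,0,0,-12,1],[-0.13,-0.221,-0.125,0,0,-13,1]]}}

```text
clock: 4.6
position: [0.6055, 0.1555, 0.2393]
ee_rot: [0.149, 3.137, 0.0]
contact_force: [-0.4, 0.3, -4.0]
finger_gap: 0.191
```

```bash
python3 go.py .638 .007 .24 -1.3
```

```text
t 4.60 pos [0.6055 0.1555 0.2393] yaw 174.6 q6 -1.28 gap 0.191
shift [-0.0465 -0.1447 -0.0007] turn [ 0.   0.  -4.1] alt [ 1.000e-01 -0.000e+00  1.759e+02]
```

Call:
{"op": "drive_tool", "data": {"deltas": [[-0.011,-0.034,0,0,0,-1,1],[-0.022,-0.068,0,0,0,-2,1],[-0.033,-0.102,0,0,0,-3,1],[-0.042,-0.13,0,0,0,-4,1],[-0.0465,-0.142,0,0,0,-4.1,1],[-0.0465,-0.1447,0,0,0,-4.1,1],[-0.0465,-0.1447,0.03,0,0,-4.1,1],[-0.0465,-0.1447,0.055,0,0,-4.1,1],[-0.0465,-0.1447,0.065,0,0,-4.1,1],[-0.0465,-0.1447,0.065,0,0,-4.1,1],[-0.0465,-0.1447,0.065,0,0,-4.1,1]]}}

```text
clock: 5.98
position: [0.6386, 0.0073, 0.1759]
ee_rot: [0.036, 3.138, 0.0]
contact_force: [0.1, 0.2, -3.2]
finger_gap: 0.189
```

```bash
python3 go.py .638 .007 .126 -1.3; python3 - <<'E'
from h import *
o=[]
for n in("top","scene"):
    c=cam(n); im=c["im"]
    u,v=pix(c,[.638,.007,.07])[0].astype(int)
    # expected sole outline (z=.048) if held true
    z=state()["position"][2]-.115; p=state()["position"]
    P=[[p[0]+dx,p[1]+dy,z] for dx,dy in((-.04,-.023),(-.04,.023),(.04,0))]
    cv2.polylines(im,[pix(c,P).astype(int).reshape(-1,1,2)],True,(0,255,0),1)
    o.append(im[v-220:v+220,u-200:u+200])
cv2.imwrite("pics/p1.png",np.hstack(o)[:,:,::-1])
E
```

```text
t 5.97 pos [0.6386 0.0073 0.1759] yaw 178.7 q6 -1.59 gap 0.189
shift [ 0.0007 -0.0003  0.0499] turn [ 0.   0.2 -0. ] alt [  0.3  -0.  180. ]
```

View pics/p1.png

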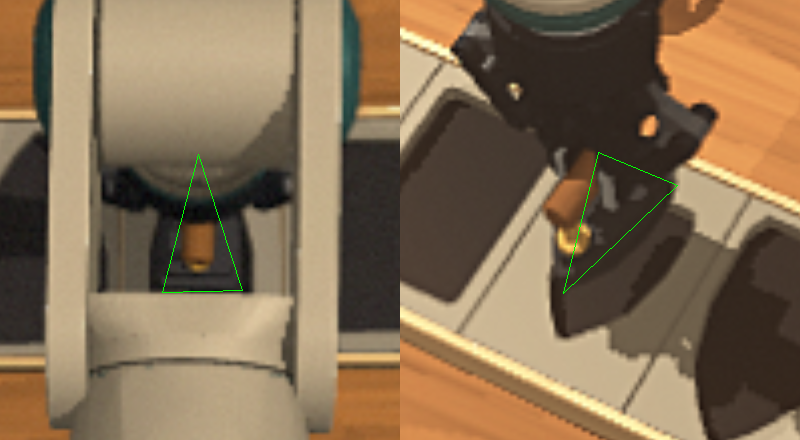

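```bash
cat >> h.py <<'E'
def vplane(c,uv,p,yaw):  # rectified pixels -> (along, z) in vertical plane through p with heading yaw
    uv=np.atleast_2d(uv).astype(float); a=np.radians(yaw); n=np.array([-np.sin(a),np.cos(a),0]); t=np.array([np.cos(a),np.sin(a),0])
    r=np.c_[uv,np.ones(len(uv))]@np.linalg.inv(c["K"]).T@c["R"].T
    P=c["p"]+r*(((p-c["p"])@n)/(r@n))[:,None]
    return np.c_[(P-p)@t,P[:,2]]
E
python3 - <<'E'
from h import *
p=state()["position"]
c=cam("scene"); u,v=pix(c,[.638,.007,.07])[0].astype(int); o=np.array([u-200,v-220])
print("toe top,toe bottom,bar end ctr,post base,  :\n",vplane(c,o+np.array([[152,265],[165,338],[163,207],[172,247]]),p,-1.3).round(4))
print(pix(c,[[p[0]+.04,p[1],p[2]-.115],[p[0]+.035,p[1],p[2]-.054],[p[0]-.035,p[1],p[2]-.054]])-o)
im=c["im"]; h=cv2.resize(im[v-60:v+140,u-90:u+110],None,fx=3,fy=3,interpolation=cv2.INTER_CUBIC)
cv2.imwrite("pics/p2.png",cv2.convertScaleAbs(h,alpha=1.8)[:,:,::-1])
E
```

```text
toe top,toe bottom,bar end ctr,post base,  :
 [[0.0435 0.0956]
 [0.0435 0.0181]
 [0.0278 0.1271]
 [0.0258 0.085 ]]
[[163.18282191 293.8392263 ]
 [157.78621942 224.95069146]
 [226.37085385 112.85080143]]
```

View pics/p2.png

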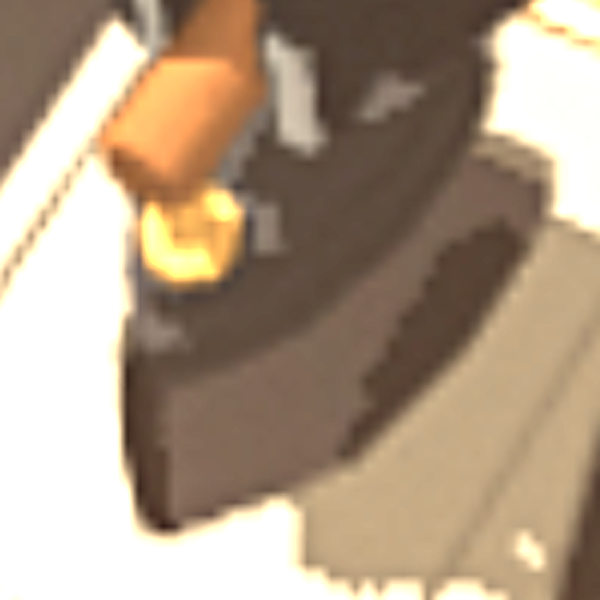

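The brown area below is the lit pocket and not the iron. The toe bottom is near its expected spot, (163,285) against (163,294), so any offset along the bar is a few mm. I'll lower to just above the insert and compare with the rim there.

Call:
{"op": "drive_tool", "data": {"deltas": [[0,0,0.015,0,0,0,1],[0,0,0.028,0,0,0,1],[0,0,0.034,0,0,0,1],[0,0,0.034,0,0,0,1],[0,0,0.034,0,0,0,1]]}}

```text
clock: 6.75
position: [0.6388, 0.007, 0.142]
ee_rot: [0.037, 3.138, 0.0]
contact_force: [-0.1, 0.3, -4.8]
finger_gap: 0.189
```

```bash
python3 go.py .638 .007 .126 -1.3; python3 - <<'E'
from h import *
p=state()["position"]
c=cam("scene"); u,v=pix(c,[.638,.007,.05])[0].astype(int)
im=c["im"]
for P in ([p[0]+.04,p[1],p[2]-.115],[p[0]+.035,p[1],p[2]-.054],[.638+.046,.006,.023]): cv2.circle(im,tuple(pix(c,P)[0].astype(int)),2,(0,255,0),-1)
h=cv2.resize(im[v-100:v+100,u-100:u+100],None,fx=3,fy=3,interpolation=cv2.INTER_CUBIC)
cv2.imwrite("pics/p3.png",cv2.convertScaleAbs(h,alpha=1.8)[:,:,::-1])
E
```

```text
t 6.75 pos [0.6388 0.007  0.142 ] yaw 178.7 q6 -1.59 gap 0.189
shift [ 0.0009 -0.0001  0.016 ] turn [ 0.   0.2 -0. ] alt [  0.3  -0.  180. ]
```

View pics/p3.png

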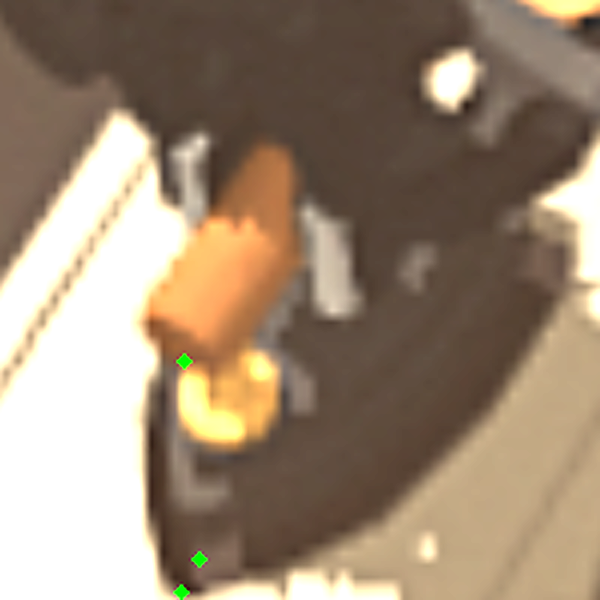

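The bar end and toe both read about 5 mm short towards the heel compared with the expected dots. I'll shift 4.5 mm toewards, set down and release.

Call:
{"op": "drive_tool", "data": {"deltas": [[-0.0045,0,0,0,0,0,1],[-0.0045,0,0.004,0,0,0,1],[-0.0045,0,0.01,0,0,0,1],[-0.0045,0,0.015,0,0,0,1],[-0.0045,0,0.0155,0,0,0,1],[-0.0045,0,0.0155,0,0,0,1]]}}

```text
clock: 7.55
position: [0.6433, 0.007, 0.1265]
ee_rot: [0.036, 3.138, 0.0]
contact_force: [-0.4, -0.2, -3.2]
finger_gap: 0.189
```

Call:
{"op": "drive_tool", "data": {"deltas": [[0,0,0,0,0,0,0],[0,0,0,0,0,0,-0.3],[0,0,0,0,0,0,-0.5],[0,0,0,0,0,0,-0.5],[0,0,-0.02,0,0,0,-0.5],[0,0,-0.05,0,0,0,-0.5],[0,0,-0.1,0,0,0,-0.5],[0,0,-0.1,0,0,0,-0.5]]}}

```text
clock: 8.55
position: [0.6447, 0.0069, 0.2343]
ee_rot: [0.036, 3.126, -0.0]
contact_force: [0.1, -0.9, -0.1]
finger_gap: 0.753
```

```bash
python3 go.py .4243 .2007 .18 -21.1
```

```text
t 8.55 pos [0.6447 0.0069 0.2343] yaw 178.7 q6 -1.59 gap 0.753
shift [0.2256 0.1886 0.0509] turn [ 0.1  0.9 19.8] alt [  -1.2    0.2 -160.2]
```

Call:
{"op": "drive_tool", "data": {"deltas": [[0.03,0.025,0,0,0.5,3,-0.5],[0.07,0.058,0,0,0.9,6,-0.5],[0.11,0.092,0,0,0.9,10,-0.5],[0.15,0.125,0.015,0,0.9,14,-0.5],[0.19,0.158,0.03,0,0.9,18,-0.5],[0.215,0.18,0.045,0,0.9,19.8,-0.5],[0.2256,0.1886,0.051,0,0.9,19.8,-0.5],[0.2256,0.1886,0.051,0,0.9,19.8,-0.5],[0.2256,0.1886,0.051,0,0.9,19.8,-0.5]]}}

```text
clock: 9.68
position: [0.4253, 0.2001, 0.1807]
ee_rot: [0.577, 3.088, 0.005]
contact_force: [0.7, 0.4, -0.7]
finger_gap: 0.751
```

```bash
python3 go.py .4243 .2007 .114 -21.1; python3 - <<'E'
from h import *
o=[]
c=cam("scene")
for X in([.638,.007,.04],[.4243,.2007,.061]):
    u,v=pix(c,X)[0].astype(int); o.append(cv2.resize(c["im"][v-130:v+130,u-130:u+130],(400,400)))
c["im"][:]=cv2.convertScaleAbs(c["im"],alpha=1.3)
cv2.imwrite("pics/p4.png",cv2.convertScaleAbs(np.hstack(o),alpha=1.4)[:,:,::-1])
E
```

```text
t 9.68 pos [0.4253 0.2001 0.1807] yaw 158.8 q6 -0.84 gap 0.751
shift [ 0.0011 -0.      0.0667] turn [ 0.2  0.  -0.1] alt [  0.   -0.3 179.9]
```

View pics/p4.png

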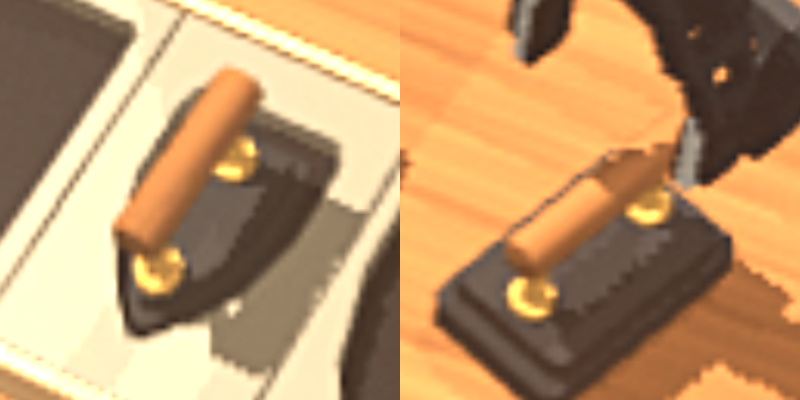

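The small iron sits in its pocket, and I'll check it from above later. The jaws are over the block iron's bar, so I'll grip it.

Call:
{"op": "drive_tool", "data": {"deltas": [[0.001,0,0.025,0,0,0,-0.5],[0.001,0,0.05,0,0,0,-0.5],[0.001,0,0.066,0,0,0,-0.5],[0.001,0,0.067,0,0,0,-0.5],[0.001,0,0.067,0,0,0,0.3],[0.001,0,0.067,0,0,0,1],[0.001,0,0.067,0,0,0,1],[0.001,0,0.067,0,0,0,1],[0.001,0,0.067,0,0,0,1],[0.001,0,0.067,0,0,0,1]]}}

```text
clock: 10.98
position: [0.4249, 0.2007, 0.1146]
ee_rot: [0.577, 3.086, 0.006]
contact_force: [0.1, -2.9, 5.6]
finger_gap: 0.187
```

Call:
{"op": "drive_tool", "data": {"deltas": [[0,0,-0.015,0,0,0,1],[0,0,-0.04,0,0,0,1],[0,0,-0.07,0,0,0,1],[0,0,-0.1,0,0,0,1],[0,0,-0.12,0,0,0,1],[0,0,-0.13,0,0,0,1],[0,0,-0.13,0,0,0,1]]}}

```text
clock: 11.85
position: [0.4244, 0.2003, 0.2445]
ee_rot: [0.577, 3.086, 0.006]
contact_force: [-0.4, 0.2, -7.5]
finger_gap: 0.19
```

```bash
python3 go.py .638 -.089 .244 -1.3
```

```text
t 11.85 pos [0.4244 0.2003 0.2445] yaw 158.8 q6 -0.84 gap 0.190
shift [-3.037e-01 -1.926e-01  1.000e-04] turn [  0.2   0.1 -19.9] alt [ 1.000e-01 -3.000e-01  1.601e+02]
```

Call:
{"op": "drive_tool", "data": {"deltas": [[-0.02,-0.013,0,0,0,-1,1],[-0.05,-0.032,0,0,0,-3,1],[-0.08,-0.051,0,0,0,-5,1],[-0.11,-0.07,0,0,0,-7,1],[-0.14,-0.089,0,0,0,-9,1],[-0.17,-0.108,0,0,0,-11,1],[-0.2,-0.127,0,0,0,-13,1],[-0.23,-0.146,0,0,0,-15,1],[-0.26,-0.165,0,0,0,-17,1],[-0.285,-0.181,0,0,0,-19,1],[-0.3,-0.19,0,0,0,-19.9,1],[-0.3035,-0.1925,0,0,0,-19.9,1]]}}

```text
clock: 13.35
position: [0.6377, -0.0896, 0.2417]
ee_rot: [-0.037, -3.14, -0.006]
contact_force: [0.1, -0.3, -6.8]
finger_gap: 0.186
```

Call:
{"op": "drive_tool", "data": {"deltas": [[0,0,0.02,0,0,0,1],[0,0,0.05,0,0,0,1],[0,0,0.08,0,0,0,1],[0,0,0.097,0,0,0,1],[0,0,0.099,0,0,0,1],[0,0,0.099,0,0,0,1],[0,0,0.099,0,0,0,1]]}}

```text
clock: 14.22
position: [0.6382, -0.0893, 0.1444]
ee_rot: [0.037, 3.14, 0.005]
contact_force: [-0.2, -0.2, -6.1]
finger_gap: 0.185
```

```bash
python3 go.py .637 -.089 .1265 -1.3; cat > look.py <<'E'
import sys; from h import *
# name, pocket centre, L, out ; overlays expected sole-end and bar-end points, pocket-rim end
x,y,L,BL=map(float,sys.argv[1:5]); p=state()["position"]; c=cam("scene"); im=c["im"]
u,v=pix(c,[x,y,.045])[0].astype(int)
a=np.radians(-1.3); t=np.array([np.cos(a),np.sin(a),0])
for q in (p+t*L/2-[0,0,.115],p+t*BL/2-[0,0,.054]): cv2.circle(im,tuple(pix(c,q)[0].astype(int)),2,(0,255,0),-1)
h=cv2.resize(im[v-125:v+125,u-125:u+125],None,fx=2.4,fy=2.4,interpolation=cv2.INTER_CUBIC)
cv2.imwrite(sys.argv[5],cv2.convertScaleAbs(h,alpha=1.8)[:,:,::-1])
E
python3 look.py .637 -.089 .1 .082 pics/p5.png
```

```text
t 14.22 pos [ 0.6382 -0.0893  0.1444] yaw 178.6 q6 -1.75 gap 0.185
shift [0.0012 0.0002 0.0179] turn [ 0.2  0.1 -0.1] alt [ 1.000e-01 -3.000e-01  1.799e+02]
```

View pics/p5.png

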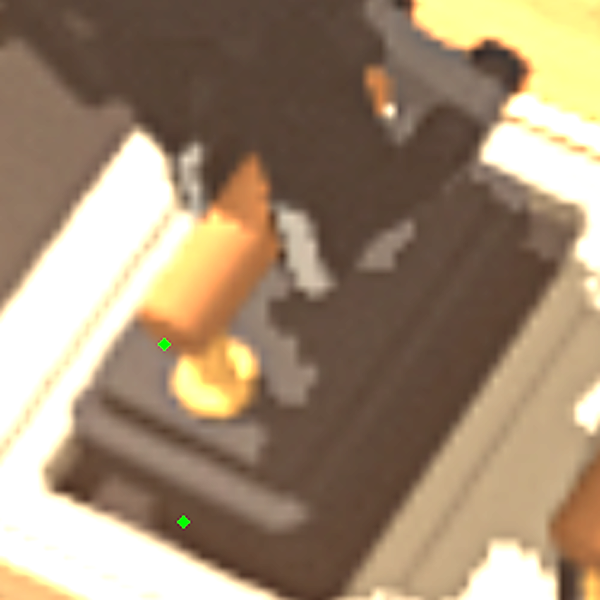

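```bash
python3 - <<'E'
from h import *
c=cam("scene"); o=pix(c,[.638,.007,.04])[0].astype(int)
k=260/400
for n,q in (("toe-end bar ctr",(138,235)),("bar top heel end",(238,80)),("toe bottom",(135,333))):
    uv=o-130+np.array(q)*k; print(n,plane(c,uv,.072),plane(c,uv,.023))
print("exp bar ends x",.6433+.035,.6433-.035)
o=pix(c,[.637,-.089,.045])[0].astype(int)
uv=o-125+np.array((188,318))/2.4; p=state()["position"]; print("block bar end",plane(c,uv,p[2]-.054),"exp",p[0]+.041)
print("block front rim L/R corner",plane(c,o-125+np.array([[48,488],[345,605]])/2.4,.023).round(4))
print("body top front edge",plane(c,o-125+np.array([[105,385],[90,400]])/2.4,p[2]-.115+.024).round(4))
# top view: save crop of tray
t=cam("top"); u,v=pix(t,[.638,-.04,.04])[0].astype(int); cv2.imwrite("pics/p6.png",cv2.convertScaleAbs(t["im"][v-170:v+170,u-380:u+380],alpha=1.6)[:,:,::-1])
E
```

```text
toe-end bar ctr [[0.67251484 0.00512407 0.072     ]] [[ 0.65095548 -0.01129271  0.023     ]]
bar top heel end [[0.60737828 0.00715841 0.072     ]] [[ 0.58256203 -0.00915665  0.023     ]]
toe bottom [[0.7035354 0.0211072 0.072    ]] [[0.6835271  0.00548959 0.023     ]]
exp bar ends x 0.6783 0.6083
block bar end [[ 0.67118083 -0.08941869  0.0898763 ]] exp 0.6790160442018806
block front rim L/R corner [[ 0.6911 -0.124   0.023 ]
 [ 0.688  -0.0509  0.023 ]]
body top front edge [[ 0.6765 -0.1131  0.0529]
 [ 0.681  -0.114   0.0529]]
```

View pics/p6.png

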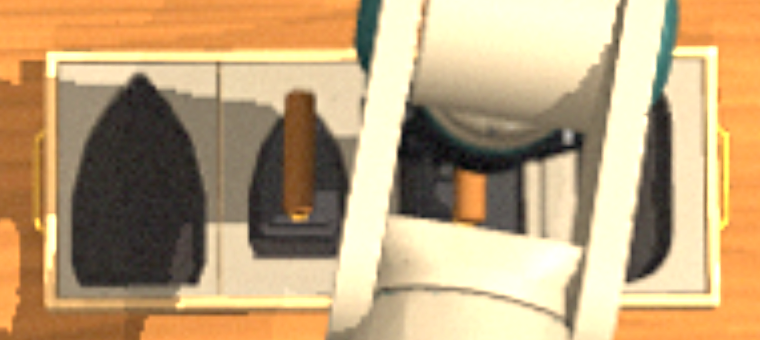

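In the top view the small iron sits inside its pocket. The scene view reads about 4 mm short in x, for rims as well as bars, so relative to its rim the block iron is centred to about 2 mm. I'll nudge it +1 mm and set it down.

Call:
{"op": "drive_tool", "data": {"deltas": [[-0.001,0,0.005,0,0,0,1],[-0.001,0,0.012,0,0,0,1],[-0.001,0,0.017,0,0,0,1],[-0.001,0,0.0185,0,0,0,1],[-0.001,0,0.0185,0,0,0,1],[-0.001,0,0.0185,0,0,0,1]]}}

```text
clock: 15.12
position: [0.6388, -0.0896, 0.1258]
ee_rot: [0.038, 3.141, 0.005]
contact_force: [-4.6, -2.4, 0.9]
finger_gap: 0.188
```

Call:
{"op": "drive_tool", "data": {"deltas": [[0,0,0,0,0,0,0],[0,0,0,0,0,0,-0.3],[0,0,0,0,0,0,-0.5],[0,0,0,0,0,0,-0.5],[0,0,-0.02,0,0,0,-0.5],[0,0,-0.05,0,0,0,-0.5],[0,0,-0.1,0,0,0,-0.5],[0,0,-0.1,0,0,0,-0.5]]}}

```text
clock: 16.12
position: [0.6405, -0.0902, 0.2336]
ee_rot: [0.037, 3.13, 0.001]
contact_force: [-0.8, -0.7, 0.0]
finger_gap: 0.748
```

```bash
python3 go.py .4354 .069 .18 3.4
```

```text
t 16.12 pos [ 0.6405 -0.0902  0.2336] yaw 178.6 q6 -1.74 gap 0.748
shift [0.2095 0.1542 0.0513] turn [ 0.   0.7 -4.8] alt [ 1.000e+00 -1.000e-01  1.752e+02]
```

Call:
{"op": "drive_tool", "data": {"deltas": [[0.03,0.022,0,0,0.5,-1,-0.5],[0.07,0.051,0,0,0.7,-2,-0.5],[0.11,0.081,0,0,0.7,-3,-0.5],[0.15,0.11,0.015,0,0.7,-4,-0.5],[0.185,0.136,0.035,0,0.7,-4.8,-0.5],[0.205,0.151,0.048,0,0.7,-4.8,-0.5],[0.2095,0.1542,0.0513,0,0.7,-4.8,-0.5],[0.2095,0.1542,0.0513,0,0.7,-4.8,-0.5],[0.2095,0.1542,0.0513,0,0.7,-4.8,-0.5]]}}

```text
clock: 17.25
position: [0.4363, 0.0685, 0.1808]
ee_rot: [-0.093, 3.139, 0.001]
contact_force: [0.6, 0.0, -0.1]
finger_gap: 0.752
```

```bash
python3 go.py .4354 .069 .1145 3.4; python3 - <<'E'
from h import *
o=[]
c=cam("scene")
for X in([.638,-.089,.04],[.4354,.069,.061]):
    u,v=pix(c,X)[0].astype(int); o.append(cv2.resize(c["im"][v-150:v+150,u-150:u+150],(400,400)))
cv2.imwrite("pics/p7.png",cv2.convertScaleAbs(np.hstack(o),alpha=1.6)[:,:,::-1])
E
```

```text
t 17.25 pos [0.4363 0.0685 0.1808] yaw -176.6 q6 -1.56 gap 0.752
shift [0.0009 0.0005 0.0663] turn [ 0.   0.1 -0. ] alt [ 1.0e-01 -0.0e+00  1.8e+02]
```

View pics/p7.png

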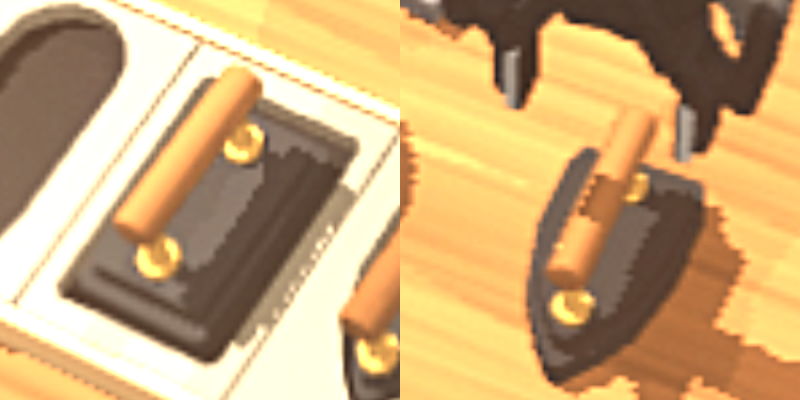

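The block iron sits inside its pocket, and the jaws straddle the large iron's bar. I'll grip, lift and carry it.

Call:
{"op": "drive_tool", "data": {"deltas": [[0.001,0.0005,0.025,0,0,0,-0.5],[0.001,0.0005,0.05,0,0,0,-0.5],[0.001,0.0005,0.065,0,0,0,-0.5],[0.001,0.0005,0.0665,0,0,0,-0.5],[0.001,0.0005,0.0665,0,0,0,0.3],[0.001,0.0005,0.0665,0,0,0,1],[0.001,0.0005,0.0665,0,0,0,1],[0.001,0.0005,0.0665,0,0,0,1],[0.001,0.0005,0.0665,0,0,0,1],[0.001,0.0005,0.0665,0,0,0,1]]}}

```text
clock: 18.55
position: [0.4356, 0.0691, 0.1151]
ee_rot: [-0.093, 3.138, 0.001]
contact_force: [-1.8, 0.3, 6.6]
finger_gap: 0.19
```

Call:
{"op": "drive_tool", "data": {"deltas": [[0,0,-0.015,0,0,0,1],[0,0,-0.04,0,0,0,1],[0,0,-0.07,0,0,0,1],[0,0,-0.1,0,0,0,1],[0,0,-0.12,0,0,0,1],[0,0,-0.13,0,0,0,1],[0,0,-0.13,0,0,0,1]]}}

```text
clock: 19.42
position: [0.4353, 0.069, 0.2452]
ee_rot: [-0.093, 3.138, 0.001]
contact_force: [-0.3, 0.8, -6.6]
finger_gap: 0.185
```

```bash
python3 go.py .640 .103 .244 -1.3
```

```text
t 19.43 pos [0.4353 0.069  0.2452] yaw -176.6 q6 -1.56 gap 0.185
shift [-0.2064  0.0219  0.0016] turn [0.  0.1 4.7] alt [-2.000e-01  1.000e-01 -1.753e+02]
```

Call:
{"op": "drive_tool", "data": {"deltas": [[-0.02,0.002,0,0,0,1,1],[-0.05,0.005,0,0,0,2,1],[-0.085,0.009,0,0,0,3,1],[-0.12,0.013,0,0,0,4,1],[-0.155,0.017,0,0,0,4.7,1],[-0.185,0.02,0,0,0,4.7,1],[-0.203,0.022,0,0,0,4.7,1],[-0.207,0.022,0.01,0,0,4.7,1],[-0.207,0.022,0.04,0,0,4.7,1],[-0.207,0.022,0.075,0,0,4.7,1],[-0.207,0.022,0.097,0,0,4.7,1],[-0.207,0.022,0.1,0,0,4.7,1]]}}

```text
clock: 20.92
position: [0.6388, 0.103, 0.1417]
ee_rot: [-0.036, -3.137, 0.0]
contact_force: [0.1, 0.4, -6.1]
finger_gap: 0.186
```

Call:
{"op": "drive_tool", "data": {"deltas": [[0,0,0,0,0,0,1],[0,0,0,0,0,0,1],[0,0,0,0,0,0,1]]}}

```text
clock: 21.3
position: [0.6391, 0.103, 0.1428]
ee_rot: [-0.036, -3.138, -0.0]
contact_force: [1.0, 0.6, -7.0]
finger_gap: 0.19
```

```bash
python3 go.py .641 .103 .1265 -1.3;python3 look.py .640 .103 .112 .089 pics/p8.png
```

```text
t 21.30 pos [0.6391 0.103  0.1428] yaw 178.7 q6 -1.45 gap 0.190
shift [-0.0019  0.      0.0163] turn [ 0.  -0.2 -0. ] alt [ -0.3  -0.  180. ]
```

View pics/p8.png

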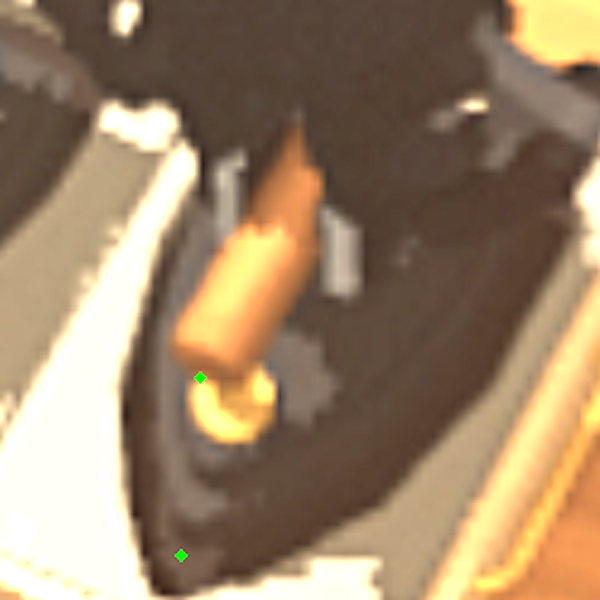

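It shows the same picture as for the earlier irons. I'll nudge it 2 mm toewards, set it down and release.

Call:
{"op": "drive_tool", "data": {"deltas": [[-0.002,0,0.004,0,0,0,1],[-0.002,0,0.01,0,0,0,1],[-0.002,0,0.015,0,0,0,1],[-0.002,0,0.0165,0,0,0,1],[-0.002,0,0.0165,0,0,0,1],[-0.002,0,0.0165,0,0,0,1]]}}

```text
clock: 22.1
position: [0.6411, 0.103, 0.1263]
ee_rot: [-0.036, -3.138, -0.0]
contact_force: [-0.7, 0.4, -4.6]
finger_gap: 0.187
```

Call:
{"op": "drive_tool", "data": {"deltas": [[0,0,0,0,0,0,0],[0,0,0,0,0,0,-0.3],[0,0,0,0,0,0,-0.5],[0,0,0,0,0,0,-0.5],[0,0,-0.02,0,0,0,-0.5],[0,0,-0.05,0,0,0,-0.5],[0,0,-0.1,0,0,0,-0.5],[0,0,-0.1,0,0,0,-0.5]]}}

```text
clock: 23.1
position: [0.6431, 0.1032, 0.234]
ee_rot: [0.036, 3.133, 0.002]
contact_force: [0.3, 0.1, -0.4]
finger_gap: 0.746
```

```bash
python3 go.py .552 -.3708 .18 4.3
```

```text
t 23.10 pos [0.6431 0.1032 0.234 ] yaw 178.7 q6 -1.45 gap 0.746
shift [ 0.0806 -0.476   0.0526] turn [ 0.1  0.5 -5.6] alt [ 8.000e-01 -1.000e-01  1.744e+02]
```

Call:
{"op": "drive_tool", "data": {"deltas": [[0.004,-0.025,0,0,0.3,0,-0.5],[0.011,-0.07,0,0,0.5,-1,-0.5],[0.02,-0.12,0,0,0.5,-2,-0.5],[0.029,-0.17,0,0,0.5,-3,-0.5],[0.037,-0.22,0,0,0.5,-4,-0.5],[0.046,-0.27,0,0,0.5,-5,-0.5],[0.054,-0.32,0,0,0.5,-5.6,-0.5],[0.063,-0.37,0.01,0,0.5,-5.6,-0.5],[0.071,-0.42,0.025,0,0.5,-5.6,-0.5],[0.078,-0.46,0.045,0,0.5,-5.6,-0.5],[0.0806,-0.474,0.0525,0,0.5,-5.6,-0.5],[0.0806,-0.476,0.0525,0,0.5,-5.6,-0.5]]}}

```text
clock: 24.6
position: [0.5518, -0.3709, 0.1798]
ee_rot: [0.116, -3.139, -0.003]
contact_force: [0.1, 0.5, 0.4]
finger_gap: 0.75
```

Call:
{"op": "drive_tool", "data": {"deltas": [[0,0,0,0,0,0,-0.5],[0,0,0,0,0,0,-0.5]]}}

```text
clock: 24.85
position: [0.5526, -0.3698, 0.1809]
ee_rot: [-0.119, 3.139, 0.002]
contact_force: [-0.4, 0.5, 0.2]
finger_gap: 0.753
```

```bash
python3 go.py .552 -.3708 .1145 4.3; python3 - <<'E'
from h import *
c=cam("scene"); t=cam("top"); o=[]
u,v=pix(c,[.552,-.3708,.061])[0].astype(int); o.append(cv2.resize(c["im"][v-110:v+110,u-110:u+110],(300,300)))
u,v=pix(t,[.638,.02,.04])[0].astype(int); o.append(t["im"][v-150:v+150,u-250:u+250])
cv2.imwrite("pics/p9.png",cv2.convertScaleAbs(np.hstack(o),alpha=1.6)[:,:,::-1])
E
```

```text
t 24.85 pos [ 0.5526 -0.3698  0.1809] yaw -175.7 q6 -2.29 gap 0.753
shift [ 0.0007 -0.0011  0.0664] turn [0.1 0.  0. ] alt [-1.0e-01  1.0e-01 -1.8e+02]
```

View pics/p9.png

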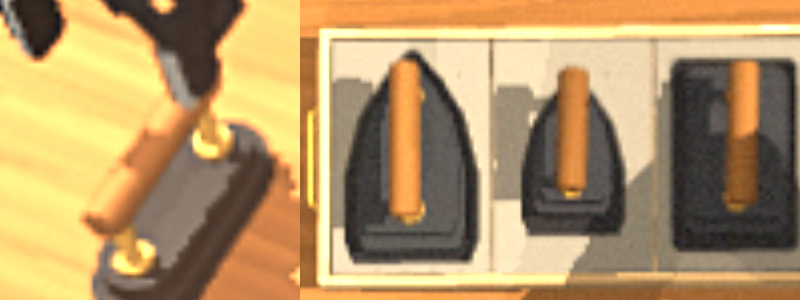

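The three placed irons sit flat in their pockets (top view, right part). Now I'll grip the slim iron.

Call:
{"op": "drive_tool", "data": {"deltas": [[0.0007,-0.001,0.025,0,0,0,-0.5],[0.0007,-0.001,0.05,0,0,0,-0.5],[0.0007,-0.001,0.065,0,0,0,-0.5],[0.0007,-0.001,0.0665,0,0,0,-0.5],[0.0007,-0.001,0.0665,0,0,0,0.3],[0.0007,-0.001,0.0665,0,0,0,1],[0.0007,-0.001,0.0665,0,0,0,1],[0.0007,-0.001,0.0665,0,0,0,1],[0.0007,-0.001,0.0665,0,0,0,1],[0.0007,-0.001,0.0665,0,0,0,1]]}}

```text
clock: 26.2
position: [0.5522, -0.3712, 0.1154]
ee_rot: [-0.118, 3.138, 0.001]
contact_force: [-0.6, 2.0, 4.6]
finger_gap: 0.187
```

Call:
{"op": "drive_tool", "data": {"deltas": [[0,0,-0.015,0,0,0,1],[0,0,-0.04,0,0,0,1],[0,0,-0.07,0,0,0,1],[0,0,-0.1,0,0,0,1],[0,0,-0.12,0,0,0,1],[0,0,-0.13,0,0,0,1],[0,0,-0.13,0,0,0,1]]}}

```text
clock: 27.08
position: [0.552, -0.3713, 0.2453]
ee_rot: [-0.118, 3.138, 0.001]
contact_force: [-0.1, 1.0, -4.5]
finger_gap: 0.19
```

```bash
python3 go.py .636 -.185 .244 -1.3
```

```text
t 27.07 pos [ 0.552  -0.3713  0.2453] yaw -175.7 q6 -2.29 gap 0.190
shift [-0.0978  0.1794  0.0015] turn [0.  0.1 5.6] alt [-1.000e-01  0.000e+00 -1.744e+02]
```

Call:
{"op": "drive_tool", "data": {"deltas": [[-0.01,0.018,0,0,0,1,1],[-0.025,0.046,0,0,0,2,1],[-0.042,0.077,0,0,0,3,1],[-0.06,0.11,0,0,0,4,1],[-0.077,0.141,0,0,0,5,1],[-0.09,0.165,0,0,0,5.6,1],[-0.097,0.178,0,0,0,5.6,1],[-0.098,0.1795,0.02,0,0,5.6,1],[-0.098,0.1795,0.05,0,0,5.6,1],[-0.098,0.1795,0.08,0,0,5.6,1],[-0.098,0.1795,0.1,0,0,5.6,1],[-0.098,0.1795,0.1,0,0,5.6,1]]}}

```text
clock: 28.58
position: [0.6351, -0.1852, 0.1425]
ee_rot: [-0.036, -3.138, -0.003]
contact_force: [-0.1, -0.9, -3.9]
finger_gap: 0.19
```

Call:
{"op": "drive_tool", "data": {"deltas": [[0,0,0,0,0,0,1],[0,0,0,0,0,0,1]]}}

```text
clock: 28.82
position: [0.6354, -0.1856, 0.1437]
ee_rot: [-0.037, -3.14, -0.002]
contact_force: [0.4, 0.2, -4.5]
finger_gap: 0.189
```

```bash
python3 go.py .636 -.185 .1265 -1.3;python3 look.py .636 -.185 .112 .089 pics/p10.png
```

```text
t 28.82 pos [ 0.6354 -0.1856  0.1437] yaw 178.7 q6 -1.89 gap 0.189
shift [-0.0006  0.0005  0.0172] turn [ 0.1 -0.1 -0. ] alt [-1.0e-01 -1.0e-01  1.8e+02]
```

View pics/p10.png

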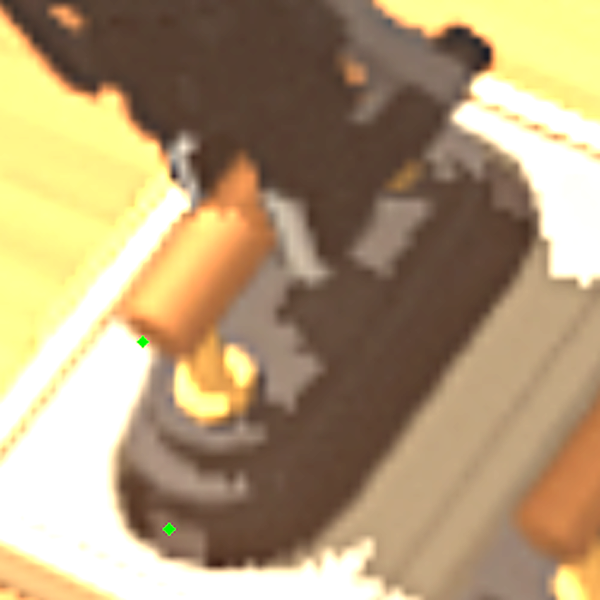

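The slim iron is inside its rim outline with a margin at both ends. I'll set it down, release and back off clear.

Call:
{"op": "drive_tool", "data": {"deltas": [[-0.001,0.0005,0.005,0,0,0,1],[-0.001,0.0005,0.011,0,0,0,1],[-0.001,0.0005,0.016,0,0,0,1],[-0.001,0.0005,0.0172,0,0,0,1],[-0.001,0.0005,0.0172,0,0,0,1],[-0.001,0.0005,0.0172,0,0,0,1]]}}

```text
clock: 29.62
position: [0.6365, -0.185, 0.1265]
ee_rot: [-0.036, -3.14, -0.002]
contact_force: [-0.8, 1.3, -4.0]
finger_gap: 0.192
```

Call:
{"op": "drive_tool", "data": {"deltas": [[0,0,0,0,0,0,0],[0,0,0,0,0,0,-0.3],[0,0,0,0,0,0,-0.5],[0,0,0,0,0,0,-0.5],[0,0,-0.02,0,0,0,-0.5],[0,0,-0.05,0,0,0,-0.5],[0,0,-0.1,0,0,0,-0.5],[0,0,-0.13,0,0,0,-0.5]]}}

```text
clock: 30.62
position: [0.637, -0.1853, 0.2617]
ee_rot: [0.036, 3.137, -0.001]
contact_force: [0.3, -1.0, -0.3]
finger_gap: 0.75
```

Call:
{"op": "drive_tool", "data": {"deltas": [[0.01,-0.03,0,0,0,0,-0.5],[0.02,-0.07,0,0,0,0,-0.5],[0.03,-0.12,0,0,0,0,-0.5],[0.04,-0.17,0,0,0,0,-0.5],[0.05,-0.22,0,0,0,0,-0.5],[0.06,-0.25,0,0,0,0,-0.5],[0.06,-0.25,0,0,0,0,-0.5]]}}

```text
clock: 31.5
position: [0.5699, -0.4362, 0.2629]
ee_rot: [0.042, 3.136, -0.003]
contact_force: [0.4, 0.2, -0.5]
finger_gap: 0.751
```

```bash
python3 - <<'E'
from h import *
t=cam("top"); u,v=pix(t,[.56,-.04,.04])[0].astype(int); a=t["im"][v-330:v+330,u-400:u+400]
a=cv2.convertScaleAbs(a[:600],alpha=1.6)
cv2.imwrite("pics/f.png",a[:,:,::-1]); s=state(); print(s["clock"],s["position"],s["contact_force"])
E
```

```text
31.55 [ 0.57078755 -0.43460122  0.26287122] [0.15116386 0.61590993 0.14753542]
```

View pics/f.png

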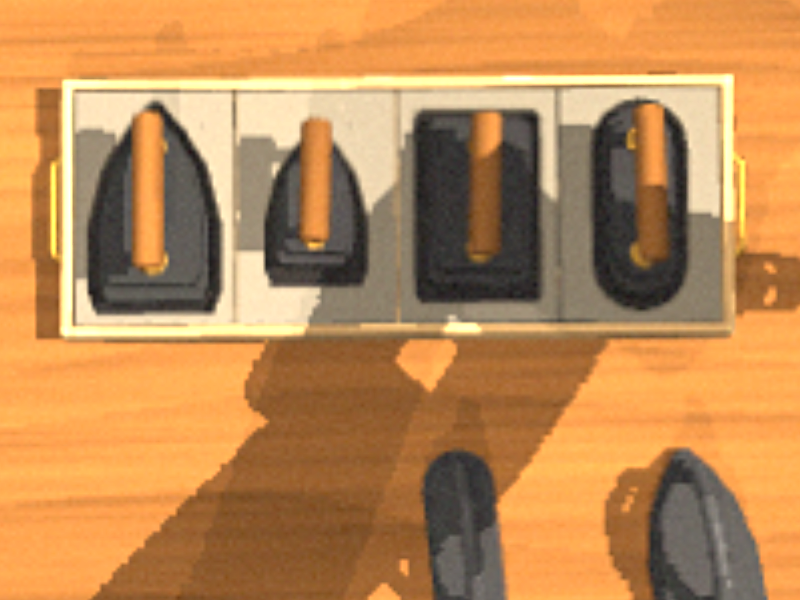

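```bash
python3 - <<'E'
from h import *
t=cam("top"); o=pix(t,[.56,-.04,.04])[0].astype(int)-[400,330]
for n,a,b in (("large",(148,112),(150,267)),("small",(316,119),(314,243)),("block",(487,112),(483,258)),("slim",(649,103),(652,262))):
    A,E=plane(t,o+np.array([a,b]),.072); print(n,((A+E)/2).round(4),np.linalg.norm(A-E).round(4))
sign_off()
E
```

```text
large [0.6412 0.1022 0.072 ] 0.0897
small [0.6431 0.0072 0.072 ] 0.0717
block [ 0.6377 -0.0897  0.072 ] 0.0844
slim [ 0.6362 -0.184   0.072 ] 0.0918
the job is handed in; nothing more can be done
```

All four wooden-handled irons are in their own pockets, released, and the job is handed in. The clock read about 31.6 s of the 106 s allowed. The gripper stood clear of the tray at about 0.26 m up, touching nothing. I never reached for the loop irons or the blue look-alikes, and the last picture shows the part of both loop irons in frame still standing in place.

**Fit:** in the last top view each iron lies inside its pocket outline, with the toes of the large and small irons towards the pointed ends. At resting height the bar centres are within 1 to 3 mm of the measured pocket centres, except the small iron. It sits about 5 mm towards its toe, because I over-corrected it there.

**Flatness:** the measured bar lengths came out 1 to 3 mm above the stated ones, which fits irons resting level. I judged flatness from the pictures and these lengths, and did not take a closing close-up from the side.

**What disagreed:**
- The scene camera read about 4 mm short in x for both rims and bars, so I trusted comparisons with the rim and the top view.
- The block iron touched lightly at set-down, at about 5 N.
- I viewed 16 pictures, two over the budget of 14.

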